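Walk a heavy battery pack into its charging dock

TASK

Walk the heavy grey battery pack into the charging dock: push it at the blue pads on its two rear corners, turn and turn about, the corner farther from the robot first, so that on the way each corner in turn swings clearly ahead of the other, by about a finger's breadth (15 mm). In the dock, bring the far corner home against its rubber stop, then press the near corner firmly home against its own (about 10 N on the stop), and let go with the pack squarely home against both stops. Never press on the pack harder than 25 N, do not touch the black gauge between the pads, keep the pack flat on the bench and leave the things standing around alone.

Things in the scene. Friction and masses are not known exactly. Their poses are not given: they have to be found in the camera images.
- battery: battery pack, grey, white top, 90 (x) x 110 (y) x 65 (z) mm, 0.7 to 1 kg, on four rubber feet, too wide to grip. Origin: centre of its underside. +x: front (copper plates that meet the stops); -x: rear (blue push pads); +y: side farther from the robot. Pushing one corner takes roughly 3 to 10 N and turns it some 0.06 rad per 10 mm.
- corner_far (a point): centre of the outer face of the blue push pad at the rear corner farther from the robot, 45 mm behind and 42 mm to +y of the battery's centre, 30 mm above the bench; the pad is 22 mm wide and 40 mm high, the flat outer face looks to the battery's -x. Axes as the battery's.
- corner_near (a point): the same for the rear corner nearer the robot, 42 mm to the battery's -y. While the pack turns, the pushed pad also moves sideways, outward: about a third of its way forward on the free bench, about as much as forward once the other front corner rests on its stop. A finger that does not follow sideways sticks to the pad by friction, jams the pack and drives the force up.
- gauge: delicate black gauge on the middle of the battery's rear face, 30 mm wide (15 mm either side of the middle), from 17 to 43 mm above the bench, standing out 4 mm behind the face of the push pads; must not be touched. This pose is the battery's origin and axes, not the gauge's centre.
- dock: fixed U-shaped aluminium dock. Origin: on the bench, where the battery's origin is when home. +x: the way the battery travels in (roughly world -y, the robot's right); +y: away from the robot. Open to -x. Two cheeks, 32 mm high, 136 mm apart inside, from x = +60 to +6 mm, then flaring outward to x = -8 mm; back wall 46 mm high, face at x = +54 mm. Home, the battery's axes match the dock's.
- dock_diag (a point): reference frame on the dock's back wall, x = +60 mm, whose x axis is the dock's x axis turned by 45 degrees towards the dock's +y, used only to tell which way the battery is turned.
- stop_far: fixed black rubber stop, 18 mm across, on the dock's back wall, in line with the far push pad; origin at the centre of the face that meets the battery, 45 mm ahead of and 42 mm to +y of the dock's origin, 30 mm high. The stop gives under 1 mm.
- stop_near: the same stop in line with the near push pad, 42 mm to the dock's -y.
- bottle_amber: brown bottle, 56 mm across, 118 mm tall, standing beyond the dock; origin at the centre of its underside; leave alone
- dropper_1: small dropper bottle with a yellow cap, 26 mm across, 70 mm tall, beyond the dock; origin at the centre of its underside; leave alone
- petri_0: petri dish, 59 mm across, 13 mm tall, beyond the dock; origin at the centre of its underside; leave alone
Mind the look-alikes: they are no part of the job. Several things have the shape of the dock; the one meant has the colours described above.

How it is judged:
On the way, in this order (a step that is already met when the one before it is completed fails the run):
1. the far rear corner has swung ahead of the near one (at least 10 mm, the battery turned by 0.12 rad) (angle between the x axis of battery and the x axis of dock_diag, either way round above 0.905 rad), for 0.1 s.
2. then the near rear corner has swung ahead of the far one (at least 10 mm, 0.12 rad) (angle between the x axis of battery and the x axis of dock_diag, either way round below 0.665 rad), for 0.1 s.
3. the near side is pressed against its stop with more than 5 N while the battery is home within 3 mm and square within 0.04 rad (contact force between battery and stop_near above 5 N and x of battery in the frame of dock between -0.003 and 0.003 m and angle between the x axis of battery and the x axis of dock, either way round below 0.04 rad), for 0.2 s.
At the end, for the whole second after the job is handed in: The battery stands flat and still in the dock between the cheeks, within 3 mm of home along the dock's x and 16 mm across, square to it within 0.04 rad, released (x of battery in the frame of dock between -0.003 and 0.003 m and y of battery in the frame of dock between -0.016 and 0.016 m and angle between the x axis of battery and the x axis of dock, either way round below 0.04 rad and angle between battery's own z axis and vertical below 0.03 rad and linear speed of battery below 0.01 m/s); the robot touches nothing.
It fails at once if the robot presses on the battery with more than 25 N (contact force between the arm and battery above 25 N).
It fails at once if the fingers press on the battery with more than 25 N (contact force between the fingers and battery above 25 N).
It fails at once if the gauge is touched (contact force between anything else and gauge above 0.5 N).
It fails at once if the battery is lifted or tipped (angle between battery's own z axis and vertical above 0.1 rad or height (world z) of battery above 0.012 m).
It fails at once if a bystander is disturbed (distance of any of bottle_amber, dropper_1, petri_0 from where it was at the start of the episode above 0.015 m).
It also fails if it takes over 72 s, if anything falls off the work surface, if the arm or the gripper's body presses on something with over 40 N, if the wrist force passes 120 N, or if a joint passes its speed limit or range.

ROBOT

A 6-joint arm with a two-finger parallel gripper is mounted at the origin on the work surface; the furniture and walls round the work are solid. World frame = base frame: x ahead of the robot, y to its left, z up, the work surface at z = 0. Lengths are in m, angles in rad, forces in N, time in s.
With the tool pointing down it reaches from about 0.25 to 0.725 m from the base axis. Payload 4 kg.
Tool frame: the origin (TCP) lies at the very end of the fingers, on their centre line; the grasp point (between the pads) lies 19 mm behind it; z points along the fingers, y is the direction in which the jaws open and shut (so a half turn about z gives the same grasp; the last joint's range is limited). The gripper opens to 85 mm and grips with 20 to 120 N. Pads are 22 mm wide; open, the fingers measure 114 mm over their backs; the gripper's body (76 mm by 85 mm) begins 54 mm behind the grasp point. The pads swing forward as they close: fully open they stand 13 mm farther back than shut.
Start: joints at [-1.138, 0.241, 0.005, 1.335, 0, 1.571], TCP at [0.21, -0.454, 0.231] pointing down, gripper open.
Joint ranges: [-2.72, 2.72], [-1.05, 1.87], [-1.09, 1.28], [-1.99, 2.15], [-1.42, 1.44], [-3.14, 3.14]. Speed limits (rad/s): [2.79, 2.79, 3.14, 3.14, 3.14, 3.14].

INTERFACE

Orientations are given as a 3x3 rotation matrix whose columns are the frame's x, y, z axes.
In Python, from station import r gives the robot as it stands.
- The arm moves only by the tool move_arm, never from a script. Its argument "rows" is a list of rows, each a list of 3 entries, a list of its own where there are three numbers: the shift along the tool's x, y, z in mm, then the turn, a rotation vector about the tool's x, y, z in degrees, then the finger opening in mm, from 0 to 85.4. A call has exactly 10 rows; each row shifts and turns the commanded pose from where the row before left it, along the tool's axes as they then stand; what a row does not reach is not made up. A row lasts 1/10 s, in which the tool goes at most 50 mm and 8.59 degrees, less where a joint would pass 70% of its speed; a pose out of reach is approached as far as the arm can. A call is refused whole if a number of a shift passes 50 or a number of a turn 8.59, either way. A call with a gripper value outside its range is refused whole. The fingers move at their own pace and stop on an object; "grip_force" is the grip in N (left out, the last holds). Time passes only in rows, so rows that do not move let the fingers close, or fill a call up. It gives the time, the measured TCP pose, the force and the opening at its end, in the units of the state.
- r.get_obs(): the state, without advancing time (a new reading comes with each control period).
- r.capture(name): name is "side" or "top" or "wrist"; returns a dict with "frame" (420x560x3 uint8, blue, green, red), "vertical_fov" (degrees; the focal length in pixels is half the picture's height over the tangent of half this angle, whatever the lens; pixels are square), "cx", "cy" (the principal point, pixels), "k1" (the pictures are not rectified: a ray, as slopes to the right and down, at radius r is drawn at 1 + k1 r^2 times it, then the intrinsics apply), "rvec" (rotation vector, rad) and "tvec" (3), from world to camera coordinates, as OpenCV has them; the wrist camera has in their place "mount" (4x4, takes a point from camera to tool coordinates, whose origin is the TCP and whose axes are the flange's). Camera axes: x right, y down, z forward; pixel columns grow to the right and rows downward; lengths in m; the calibration is good to about 2 mm. A picture is of the moment at which its call begins: read the wrist's pose just before it. There is no depth.
- r.finish_job(): hands the job in, once; it reports no verdict.
The state is a dict: "time": time; "qpos": joint angles; "qd": joint speeds; "tau": joint torques, N m; "eef_pos": TCP position; "tool_rot": TCP orientation; "ft_force": force on the tool from outside, world axes, zero at the start; "moment": the same for the moment, N m; "width": finger opening in m.
Only numpy, scipy, OpenCV 4.12 (cv2) and the standard library are available. Lean on these libraries where they do the work, as an engineer would, in place of code of your own. Each camera call takes 0.05 s, during which the arm holds its last target.

## Working session

There is one attempt and no reset: what is moved stays moved. The work goes in short steps, Python scripts to look and compute and a tool call to move; the robot and the scene stay as the last step left them, time stands still between calls to the robot, and variables do not carry over. Pictures are saved under pics/ and viewed, and the job is handed in when it is done.

Besides the shell and the picture viewer there is one more tool, called after ">>>" by a JSON object that holds its "method" and its "body". move_arm: Moves the arm, as the interface text tells. Its arguments: {"type":"object","properties":{"rows":{"type":"array","items":{"type":"array"}},"grip_force":{"type":"number"}},"required":["rows"]}

```bash
ls; mkdir -p pics; python3 - <<'E'
from station import r
import cv2
o=r.get_obs()
for k,v in o.items(): print(k,v)
for n in ("side","top","wrist"):
    c=r.capture(n); cv2.imwrite(f"pics/{n}0.png",c["frame"]); print(n,{k:v for k,v in c.items() if k!="frame"})
E
```

```text
pics
time 0.0
qpos [-1.13799273e+00  2.41439973e-01  3.74912095e-03  1.33519860e+00
  2.39069153e-05  1.57077886e+00]
qd [ 5.11369355e-05 -2.51474059e-03 -1.17814809e-03 -1.94887033e-04
 -1.37712387e-03  5.29351257e-04]
tau [ 1.42580244e-03 -3.72320223e+01  2.52407008e+01  1.72856235e-02
  1.71381653e-04  3.21037639e-06]
eef_pos [ 0.20945532 -0.45333087  0.23040897]
tool_rot [[ 9.07786138e-01  4.19432468e-01 -8.56191988e-04]
 [ 4.19433341e-01 -9.07784128e-01  1.91015474e-03]
 [ 2.39434197e-05 -2.09312746e-03 -9.99997809e-01]]
ft_force [-1.00915723  1.4363763  -0.6389892 ]
moment [-0.0150388  -0.00616403 -0.01468568]
width 0.08533344049778034
side {'vertical_fov': 47.22370983440548, 'cx': 286.56265031778344, 'cy': 206.34319994023042, 'k1': -0.03307436167810909, 'rvec': array([ 1.86163878, -0.47488881,  0.32667851]), 'tvec': array([-0.41416222,  0.12717276,  1.03434869])}
top {'vertical_fov': 55.18570651904877, 'cx': 276.4707073270211, 'cy': 212.28836877367854, 'k1': -0.06651631575796706, 'rvec': array([ 2.18626061, -2.21019461,  0.07052566]), 'tvec': array([-0.07075826,  0.41735677,  0.89536335])}
wrist {'vertical_fov': 63.37240148385107, 'cx': 279.80268329254795, 'cy': 205.0882408711595, 'k1': -0.06955041139923185, 'mount': array([[-1.92318675e-04, -9.64742829e-01, -2.63194296e-01,
         6.67330164e-02],
       [ 9.99999769e-01, -1.38798111e-05, -6.79833054e-04,
        -3.12059069e-04],
       [ 6.52210976e-04, -2.63194366e-01,  9.64742608e-01,
        -1.42279210e-01],
       [ 0.00000000e+00,  0.00000000e+00,  0.00000000e+00,
         1.00000000e+00]])}
```

View pics/side0.png

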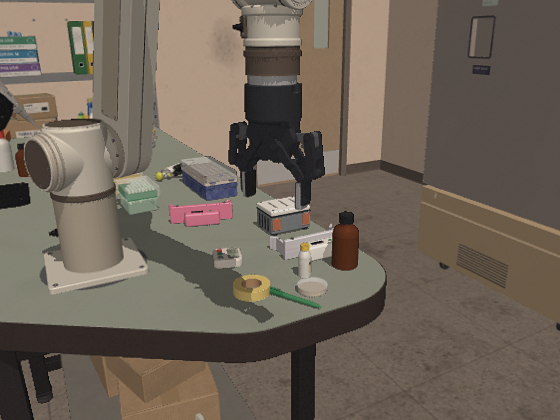

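View pics/top0.png

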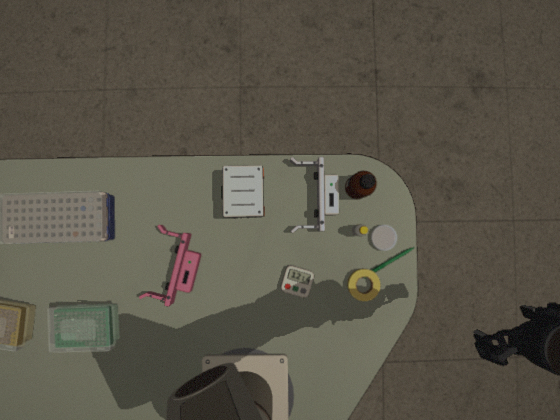

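View pics/wrist0.png

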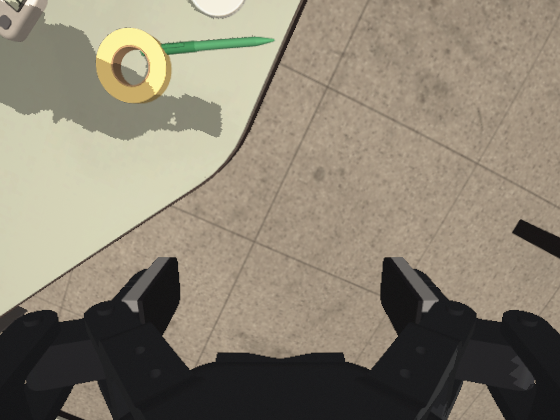

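The top picture shows the battery at about (243,191). The silver dock is at (300–340, 160–232), open to the left, and the pink one is a look-alike. I'll zoom in to measure.

```bash
python3 - <<'E'
import cv2
f=cv2.imread("pics/top0.png")
cv2.imwrite("pics/top0z.png",cv2.resize(f[145:245,210:350],None,fx=5.7,fy=5.7,interpolation=cv2.INTER_CUBIC))
f=cv2.imread("pics/side0.png")
cv2.imwrite("pics/side0z.png",cv2.resize(f[185:275,245:365],None,fx=6.5,fy=6.5,interpolation=cv2.INTER_CUBIC))
E
```

```text
(no output)
```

View pics/top0z.png

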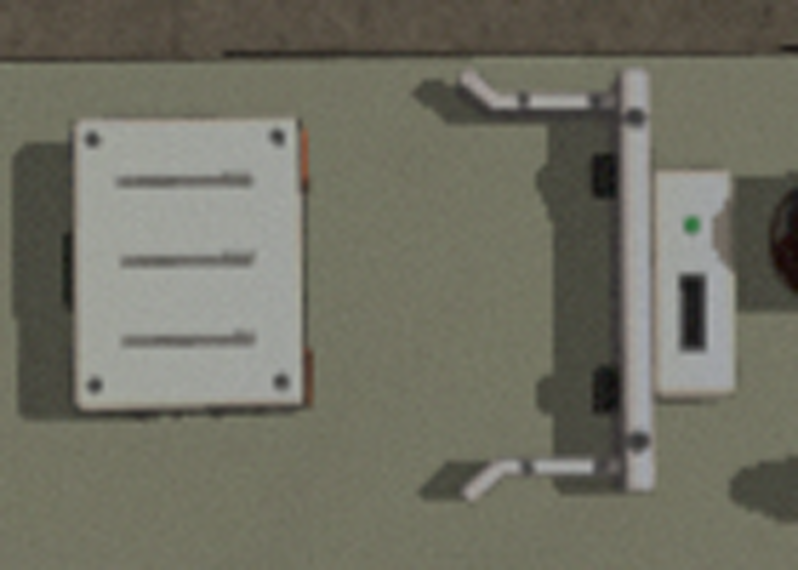

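View pics/side0z.png

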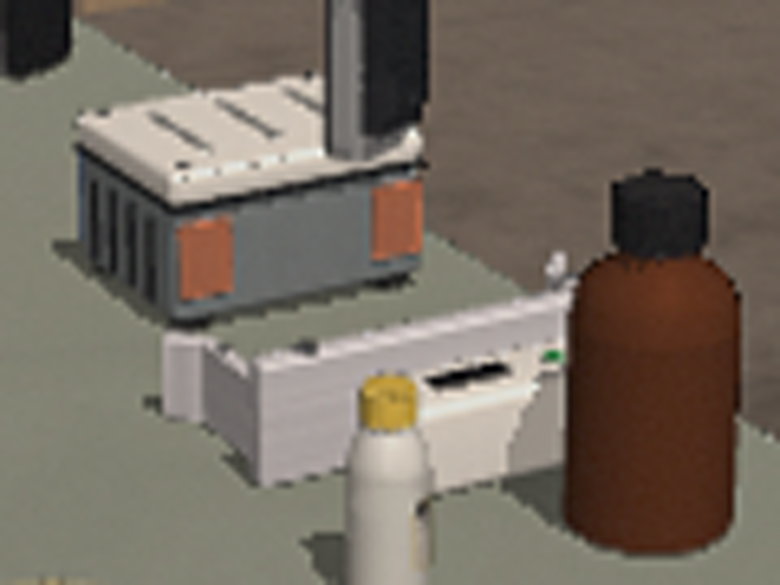

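```bash
cat > h.py <<'E'
import numpy as np, cv2
from station import r
def cam(c,o=None):
    h,w=c["frame"].shape[:2]; f=h/2/np.tan(np.radians(c["vertical_fov"])/2)
    K=np.array([[f,0,c["cx"]],[0,f,c["cy"]],[0,0,1]]); d=np.array([c["k1"],0,0,0,0.])
    if "mount" in c:
        T=np.eye(4);T[:3,:3]=o["tool_rot"];T[:3,3]=o["eef_pos"];M=np.linalg.inv(T@c["mount"])
        return K,d,M[:3,:3],M[:3,3]
    return K,d,cv2.Rodrigues(c["rvec"])[0],c["tvec"]
def back(C,uv,z):
    K,d,R,t=C; p=cv2.undistortPoints(np.array(uv,float).reshape(-1,1,2),K,d)[:,0]
    ray=np.c_[p,np.ones(len(p))]@R; o=-R.T@t
    z=np.broadcast_to(z,len(p)); s=(z-o[2])/ray[:,2]
    return o+ray*s[:,None]
def proj(C,P):
    K,d,R,t=C; return cv2.projectPoints(np.array(P,float).reshape(-1,1,3),cv2.Rodrigues(R)[0],t,K,d)[0][:,0]
def frame(pos,yaw): # local->world, x axis at yaw
    c,s=np.cos(yaw),np.sin(yaw); return lambda P:(np.array(P)@np.array([[c,s,0],[-s,c,0],[0,0,1]]))+np.r_[pos,0]
E
python3 - <<'E'
from h import *
c=r.capture("top"); C=cam(c)
zz=lambda p:(np.array(p)+.5)/5.7-.5+[210,145]
b=back(C,zz([(75,120),(299,119),(303,405),(78,409)]),.066);print(b,b.mean(0))
print([np.linalg.norm(b[i]-b[(i+1)%4]) for i in range(4)])
e=[(b[1]-b[0]),(b[2]-b[3])];print([np.arctan2(v[1],v[0]) for v in e]); e=b[0]-b[3];print(np.arctan2(e[1],e[0])-np.pi/2,'+pi/2 (y axis dir)->x yaw', np.arctan2(e[1],e[0])-np.pi/2)
d=back(C,zz([(500,108),(600,108),(500,461),(600,460)]),.032);print(d)
w=back(C,zz([(620,70),(628,490)]),.046);print(w)
s=back(C,zz([(593,175),(593,390)]),.039);print(s)
E
```

```text
[[ 0.5146827   0.03896996  0.066     ]
 [ 0.51414615 -0.04504945  0.066     ]
 [ 0.40678475 -0.04558044  0.066     ]
 [ 0.40618408  0.03816416  0.066     ]] [ 0.46044942 -0.00337394  0.066     ]
[np.float64(0.08402111539881882), np.float64(0.10736270785255561), np.float64(0.08374674545309473), np.float64(0.10850161366377765)]
[np.float64(-1.5771823311623332), np.float64(-1.563623794317818)]
-1.563369644146231 +pi/2 (y axis dir)->x yaw -1.563369644146231
[[ 0.52361767 -0.12268134  0.032     ]
 [ 0.52329269 -0.16179738  0.032     ]
 [ 0.38587325 -0.12071359  0.032     ]
 [ 0.38582397 -0.15946815  0.032     ]]
[[ 0.53554557 -0.16827591  0.046     ]
 [ 0.37398196 -0.16850306  0.046     ]]
[[ 0.49590414 -0.15786574  0.039     ]
 [ 0.41262301 -0.15646964  0.039     ]]
```

>>> {"method": "move_arm", "body": {"rows": [[[0,0,0],[0,0,-8.15],0],[[0,0,0],[0,0,-8.15],0],[[0,0,0],[0,0,-8.15],0],[[0,0,0],[0,0,-8.15],0],[[0,0,0],[0,0,-8.15],0],[[0,0,0],[0,0,-8.15],0],[[0,0,0],[0,0,-8.15],0],[[0,0,0],[0,0,-8.15],0],[[40,20,0],[0,0,0],0],[[45,24,0],[0,0,0],0]], "grip_force": 20}}

```text
time: 1.2
eef_pos: [0.253, -0.3697, 0.2307]
tool_rot: [[0.004, 1.0, -0.0], [1.0, -0.004, 0.001], [0.001, -0.0, -1.0]]
ft_force: [0.9, 0.7, -0.8]
width: -0.0
```

>>> {"method": "move_arm", "body": {"rows": [[[46,24,0],[0,0,0],0],[[46,24,0],[0,0,0],0],[[46,24,0],[0,0,0],0],[[46,24,0],[0,0,0],0],[[46,24,0],[0,0,0],0],[[46,24,0],[0,0,0],0],[[46,24,0],[0,0,0],0],[[46,24,0],[0,0,0],0],[[46,24,0],[0,0,0],0],[[46,24,0],[0,0,0],0]]}}

```text
time: 2.2
eef_pos: [0.485, 0.0756, 0.2313]
tool_rot: [[-0.0, 1.0, 0.0], [1.0, 0.0, -0.0], [-0.0, 0.0, -1.0]]
ft_force: [1.0, 0.2, -0.5]
width: -0.0001
```

```bash
python3 - <<'E'
from h import *
o=r.get_obs(); print(o["time"],o["eef_pos"],o["tool_rot"],o["qpos"],o["ft_force"],o["width"])
for n in ("side","top","wrist"):
    c=r.capture(n); cv2.imwrite(f"pics/{n}1.png",c["frame"])
f=cv2.imread("pics/top1.png")
cv2.imwrite("pics/top1z.png",cv2.resize(f[145:245,190:350],None,fx=5,fy=5,interpolation=cv2.INTER_CUBIC))
E
```

```text
2.2 [0.48503387 0.07561218 0.23127703] [[-4.73380658e-04  9.99999866e-01  2.09596991e-04]
 [ 9.99999850e-01  4.73438044e-04 -2.73827062e-04]
 [-2.73926256e-04  2.09467335e-04 -9.99999941e-01]] [ 1.54833054e-01  2.22450251e-01 -1.86016827e-02  1.32957953e+00
 -3.02874385e-04  1.72515595e+00] [ 0.99239451  0.16943247 -0.49760826] -0.00011604225536417634
```

View pics/wrist1.png

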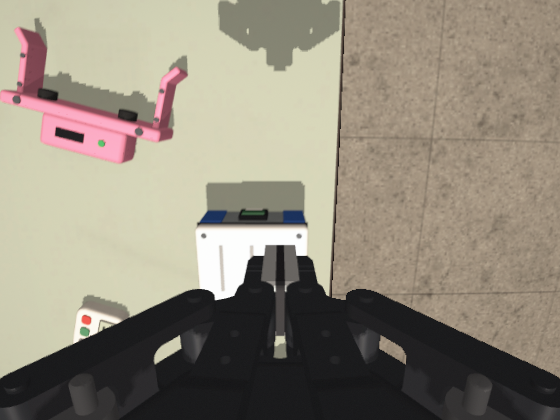

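View pics/top1.png

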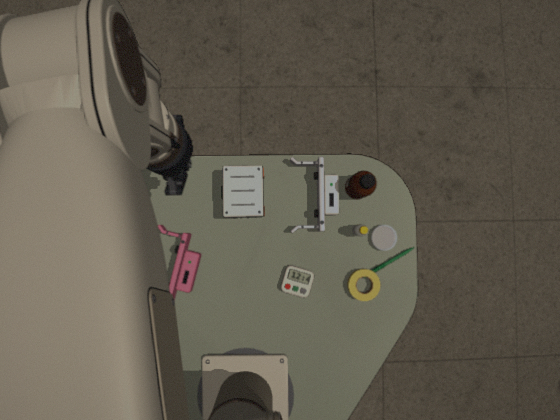

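View pics/side1.png

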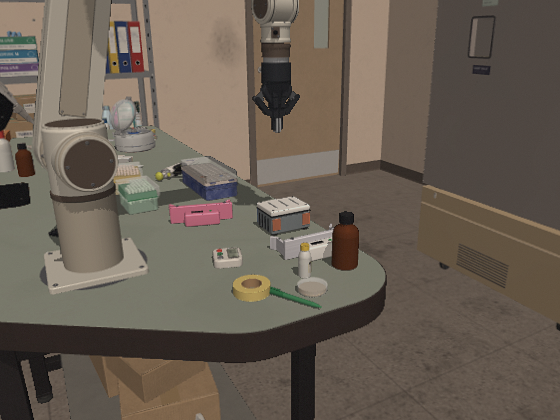

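Wrist picture: the blue pads are at (215,217) near and (292,217) far, with the gauge at (253,214) between them. The shut fingertip is at about (281,250).

```bash
python3 - <<'E'
from h import *
c=r.capture("wrist"); o=r.get_obs(); C=cam(c,o)
f=c["frame"]; cv2.imwrite("pics/w1z.png",cv2.resize(f[195:320,180:320],None,fx=5,fy=4.8,interpolation=cv2.INTER_CUBIC))
print(proj(C,[o["eef_pos"]]))
print(back(C,[(197,226),(307.5,225)],.065))
b=[0.4605,-0.0034]
F=frame(b,-1.5675)
print(proj(C,F([(-45,31,50),(-45,53,50),(-45,-31,50),(-45,-53,50),(-49,-15,43),(-49,15,43)]*np.array(.001))))
E
```

```text
[[279.83657309 264.70406732]]
[[0.40474718 0.03653898 0.065     ]
 [0.51053901 0.0379706  0.065     ]]
[[287.11903502 216.55290278]
 [309.26724768 216.54585996]
 [224.78912709 216.536341  ]
 [202.82332317 216.51755242]
 [241.48440319 210.71505178]
 [271.15986463 210.71689571]]
```

View pics/w1z.png

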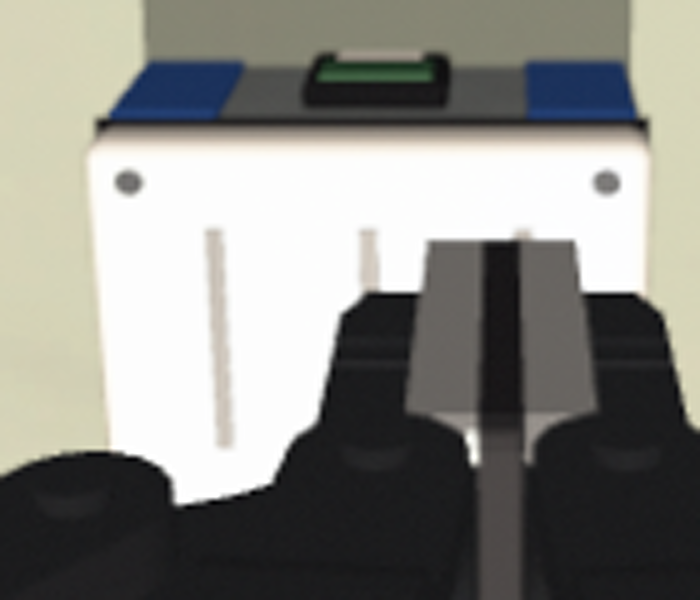

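>>> {"method": "move_arm", "body": {"rows": [[[10,17,10],[0,0,0],0],[[0,0,25],[0,0,0],0],[[0,0,30],[0,0,0],0],[[0,0,30],[0,0,0],0],[[0,0,30],[0,0,0],0],[[0,0,30],[0,0,0],0],[[0,0,30],[0,0,0],0],[[0,0,20],[0,0,0],0],[[0,0,10],[0,0,0],0],[[0,0,0],[0,0,0],0]]}}

```text
time: 3.4
eef_pos: [0.5001, 0.0821, 0.0153]
tool_rot: [[0.002, 1.0, -0.003], [1.0, -0.002, -0.001], [-0.001, -0.003, -1.0]]
ft_force: [-1.0, 0.3, 0.0]
width: 0.0
```

```bash
cat > snap.py <<'E'
import sys
from h import *
i=sys.argv[1]
o=r.get_obs(); print(o["time"],o["eef_pos"].round(4),o["ft_force"].round(2),o["moment"].round(2))
c=r.capture("top"); f=c["frame"]; a=cv2.resize(f[145:245,190:350],None,fx=5,fy=5,interpolation=cv2.INTER_CUBIC)
cv2.imwrite(f"pics/t{i}.png",a); np.save("lasttop.npy",f)
o=r.get_obs(); c=r.capture("wrist"); cv2.imwrite(f"pics/w{i}.png",c["frame"])
E
python3 snap.py 2
```

```text
3.4 [0.5001 0.0821 0.0153] [-1.04  0.29  0.04] [-0.   -0.02 -0.  ]
```

View pics/w2.png

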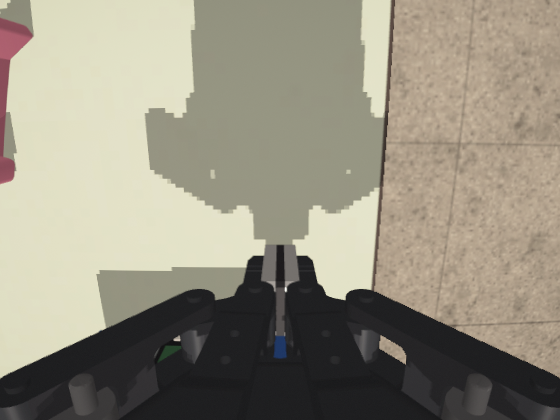

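View pics/t2.png

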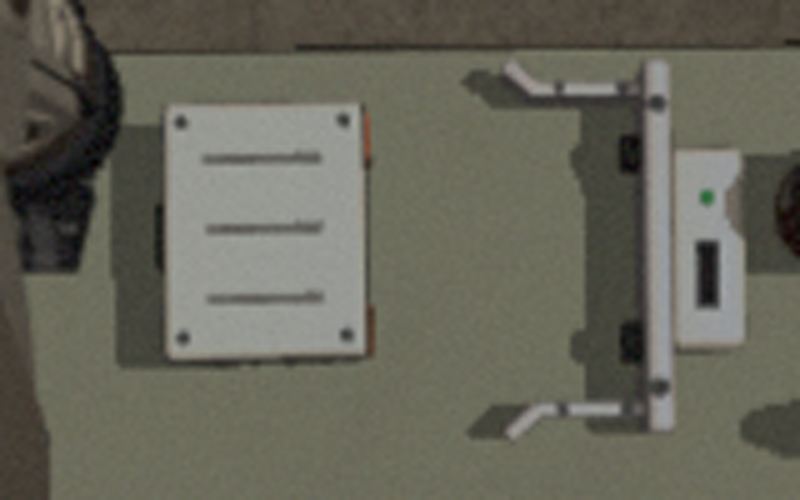

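```bash
cat > track.py <<'E'
import sys
from h import *
S=0.0005; X0,Y0=0.56,0.11; W,H=520,420   # rect px: col -> -y, row -> -x
Z=0.065
def rect(C,f):
    cc,rr=np.meshgrid(np.arange(W),np.arange(H))
    P=np.stack([X0-rr*S,Y0-cc*S,np.full(cc.shape,Z)],-1).reshape(-1,3)
    m=proj(C,P).astype(np.float32).reshape(H,W,2)
    return cv2.remap(f,m,None,cv2.INTER_CUBIC)
B0=np.array([0.4604,-0.0034]); D=np.array([0.4545,-0.113]); DY=-1.5694; BY0=-1.5675
def toimg(p): return np.array([(Y0-p[1])/S,(X0-p[0])/S])
def track(save=None,front=0.0):
    c=r.capture("top"); C=cam(c); I=cv2.cvtColor(rect(C,c["frame"]),cv2.COLOR_BGR2GRAY)
    T=cv2.imread("tmpl.png",0)
    mask=np.zeros_like(T); u,v=toimg(B0)
    # lid is 84 x 108 => cols +-88, rows +-114 ; front fraction mask
    cv2.rectangle(mask,(int(u-90+180*front),int(v-116)),(int(u+90),int(v+116)),255,-1)
    try: M0=np.load("lastM.npy")
    except Exception: M0=np.eye(2,3,dtype=np.float32)
    best=None
    for da in (0,-.08,.08,-.16,.16):
      for dx in (0,20,40):
        a0=np.arctan2(M0[1,0],M0[0,0])+da; R=np.array([[np.cos(a0),-np.sin(a0)],[np.sin(a0),np.cos(a0)]])
        ctr=M0@np.r_[u,v,1]+[dx,0]; M=np.c_[R,ctr-R@[u,v]].astype(np.float32)
        try: cc,M=cv2.findTransformECC(T,I,M,cv2.MOTION_EUCLIDEAN,(3,80,1e-6),mask,5)
        except cv2.error: continue
        if best is None or cc>best[0]: best=(cc,M)
      if best and best[0]>.93: break
    cc,M=best; np.save("lastM.npy",M)
    a=np.arctan2(M[1,0],M[0,0]); ctr=M@np.r_[u,v,1]
    p=np.array([X0-ctr[1]*S,Y0-ctr[0]*S])
    yaw=BY0-a   # image: col=-y,row=-x ; clockwise in image (a>0)
    return cc,p,yaw
def rep(front=0.0):
    cc,p,yaw=track(front=front); d=frame(D,DY); c,s=np.cos(DY),np.sin(DY)
    q=np.array([[c,s],[-s,c]])@(p-D)
    th=yaw-DY
    print("cc %.3f bat %s yaw %.4f | dock-frame x %.1f y %.1f mm th %.4f"%(cc,p.round(4),yaw,q[0]*1e3,q[1]*1e3,th))
    F=frame(p,yaw)
    for n,s in(("far",1),("near",-1)):
        print(n,"pad",F([[-.045,s*.042,0]])[0][:2].round(4),"front x in dock %.1f"%((q[0]+.045*np.cos(th)-s*.042*np.sin(th))*1e3))
    return p,yaw
if __name__=="__main__":
    if sys.argv[1]=="init":
        c=r.capture("top"); I=cv2.cvtColor(rect(cam(c),c["frame"]),cv2.COLOR_BGR2GRAY); cv2.imwrite("tmpl.png",I)
    o=r.get_obs(); print(o["time"],o["eef_pos"].round(4),o["ft_force"].round(2))
    rep(float(sys.argv[2]) if len(sys.argv)>2 else 0.0)
E
rm -f lastM.npy; python3 track.py init
```

```text
3.55 [0.5025 0.0832 0.0176] [1.   0.07 0.4 ]
cc 0.998 bat [ 0.4604 -0.0034] yaw -1.5676 | dock-frame x -109.6 y 6.1 mm th 0.0018
far pad [0.5023 0.0417] front x in dock -64.7
near pad [0.4183 0.0415] front x in dock -64.5
```

View tmpl.png

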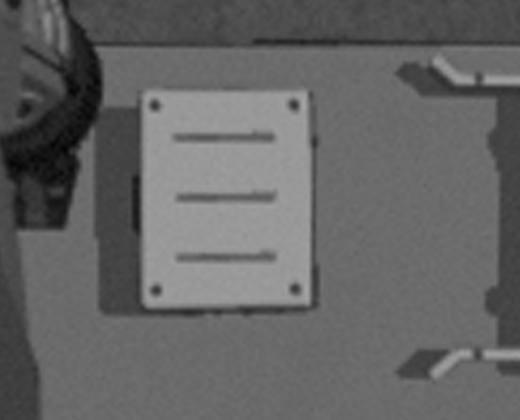

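>>> {"method": "move_arm", "body": {"rows": [[[-6,0,0],[0,0,0],0],[[-8,0,0],[0,0,0],0],[[-7,0,0],[0,0,0],0],[[-4,0,0],[0,0,0],0],[[-2,0,0],[0,0,0],0],[[-1.5,0,0],[0,0,0],0],[[-1.5,0,0],[0,0,0],0],[[-1.5,0.6,0],[0,0,0.5],0],[[-1.5,0.6,0],[0,0,0.5],0],[[-1.5,0.6,0],[0,0,0.5],0]]}}

```text
time: 4.6
eef_pos: [0.5034, 0.0494, 0.0163]
tool_rot: [[0.026, 1.0, 0.0], [1.0, -0.026, 0.001], [0.001, 0.0, -1.0]]
ft_force: [-0.6, 3.6, -0.2]
width: 0.0003
```

```bash
python3 track.py x
```

```text
4.6 [0.5034 0.0494 0.0163] [-0.64  3.61 -0.22]
cc 0.843 bat [ 0.4602 -0.0062] yaw -1.6109 | dock-frame x -106.8 y 5.8 mm th -0.0415
far pad [0.5039 0.0371] front x in dock -60.1
near pad [0.42   0.0405] front x in dock -63.6
```

```bash
python3 track.py x 0.35; python3 snap.py 3
```

```text
4.65 [0.5035 0.0491 0.0163] [ 0.39  2.39 -0.5 ]
cc 0.980 bat [ 0.4604 -0.0065] yaw -1.6065 | dock-frame x -106.5 y 6.0 mm th -0.0371
far pad [0.5039 0.037 ] front x in dock -60.0
near pad [0.42 0.04] front x in dock -63.1
4.7 [0.5035 0.0491 0.0163] [ 0.73  2.56 -0.54] [ 0.46 -0.06  0.02]
```

View pics/t3.png

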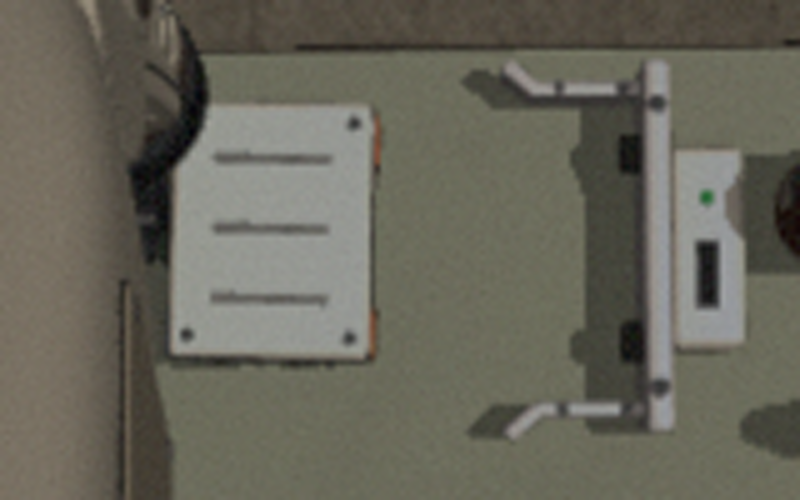

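View pics/w3.png

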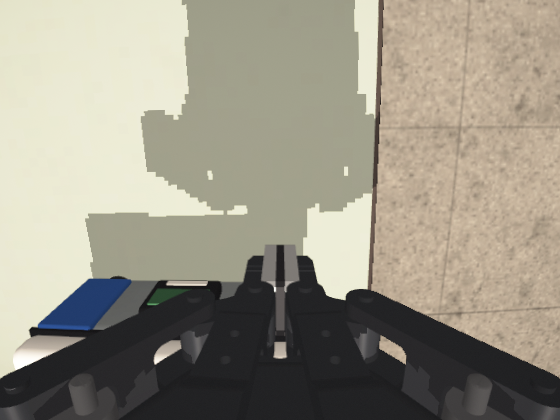

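>>> {"method": "move_arm", "body": {"rows": [[[-1.5,0.6,0],[0,0,0.9],0],[[-2,0.85,0],[0,0,0.9],0],[[-2,0.85,0],[0,0,0.9],0],[[-2,0.85,0],[0,0,0.9],0],[[-2,0.85,0],[0,0,0.9],0],[[-2,0.85,0],[0,0,0.9],0],[[-2,0.85,0],[0,0,0.9],0],[[-2,0.85,0],[0,0,0.9],0],[[-2,0.85,0],[0,0,0.9],0],[[0,0,0],[0,0,0],0]]}}

```text
time: 5.8
eef_pos: [0.5092, 0.0304, 0.0163]
tool_rot: [[0.168, 0.986, 0.0], [0.986, -0.168, -0.001], [-0.001, 0.0, -1.0]]
ft_force: [1.1, 1.9, -0.1]
width: 0.0001
```

```bash
python3 track.py x 0.35
```

```text
5.8 [0.5092 0.0304 0.0163] [ 1.07  1.9  -0.06]
cc 0.806 bat [ 0.4569 -0.0271] yaw -1.7712 | dock-frame x -85.9 y 2.6 mm th -0.2018
far pad [0.5071 0.0087] front x in dock -33.4
near pad [0.4247 0.0254] front x in dock -50.3
```

```bash
sed -i 's/for dx in (0,20,40)/for dx in (0,12,24,36,48)/; s/for da in (0,-.08,.08,-.16,.16)/for da in (0,-.05,.05,-.1,.1,-.16,.16,-.22,.22)/; s/>.93: break/>.97: break/' track.py; cat > /tmp/a.py <<'E'
E
python3 - <<'E'
import numpy as np; np.save("lastM.npy",np.eye(2,3,dtype=np.float32))
E
python3 track.py x 0.35; python3 track.py x 0.5; python3 snap.py 4
```

```text
5.85 [0.5091 0.0304 0.0163] [ 1.46  0.81 -0.29]
cc 0.805 bat [ 0.4569 -0.027 ] yaw -1.7741 | dock-frame x -86.0 y 2.6 mm th -0.2047
far pad [0.5072 0.0086] front x in dock -33.4
near pad [0.4249 0.0256] front x in dock -50.5
5.9 [0.5091 0.0304 0.0163] [ 0.37 -0.44  0.26]
cc 0.977 bat [ 0.4587 -0.018 ] yaw -1.7453 | dock-frame x -95.0 y 4.4 mm th -0.1759
far pad [0.5079 0.019 ] front x in dock -43.3
near pad [0.4252 0.0336] front x in dock -58.0
5.95 [0.509  0.0304 0.0163] [ 0.39 -0.66  0.39] [ 0.06 -0.02 -0.01]
```

View pics/t4.png

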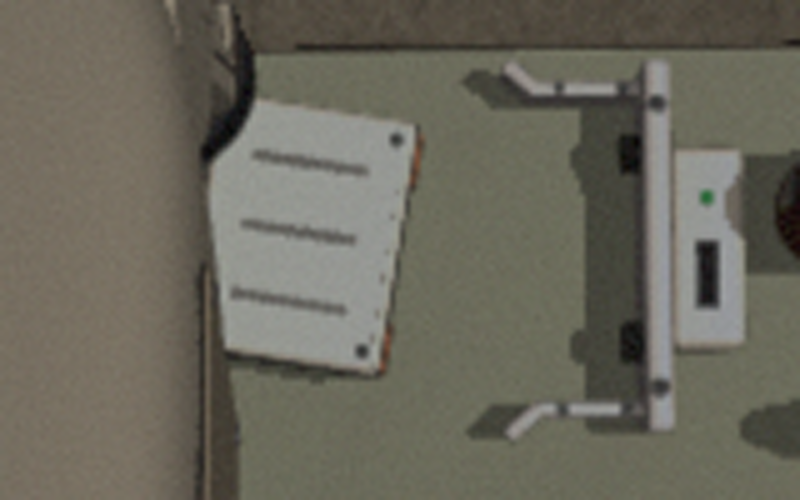

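>>> {"method": "move_arm", "body": {"rows": [[[6,0,0],[0,0,0],0],[[14,0,0],[0,0,0],0],[[2,-8,0],[0,0,0],0],[[0,-22,0],[0,0,0],0],[[0,-26,0],[0,0,0],0],[[0,-20,0],[0,0,0],0],[[0,-7,0],[0,0,0],0],[[-6,0,0],[0,0,0],0],[[-8,0,0],[0,0,0],0],[[-4,0,0],[0,0,0],0]]}}

```text
time: 7.05
eef_pos: [0.4291, 0.0478, 0.0165]
tool_rot: [[0.168, 0.986, 0.001], [0.986, -0.168, -0.0], [-0.0, 0.001, -1.0]]
ft_force: [-0.3, -0.1, -0.1]
width: 0.0003
```

```bash
python3 track.py x 0.5; python3 snap.py 5
```

```text
7.05 [0.4291 0.0478 0.0165] [-0.3  -0.05 -0.07]
cc 0.978 bat [ 0.4587 -0.0181] yaw -1.7459 | dock-frame x -94.9 y 4.4 mm th -0.1765
far pad [0.5079 0.0189] front x in dock -43.3
near pad [0.4252 0.0336] front x in dock -58.0
7.1 [0.4287 0.0474 0.0164] [-0.14  0.14 -0.17] [-0.02  0.02  0.01]
```

View pics/w5.png

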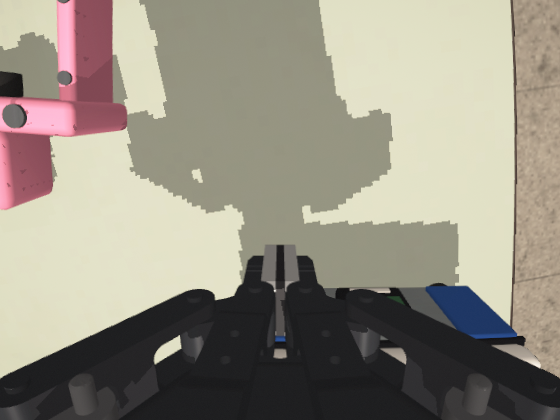

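View pics/t5.png

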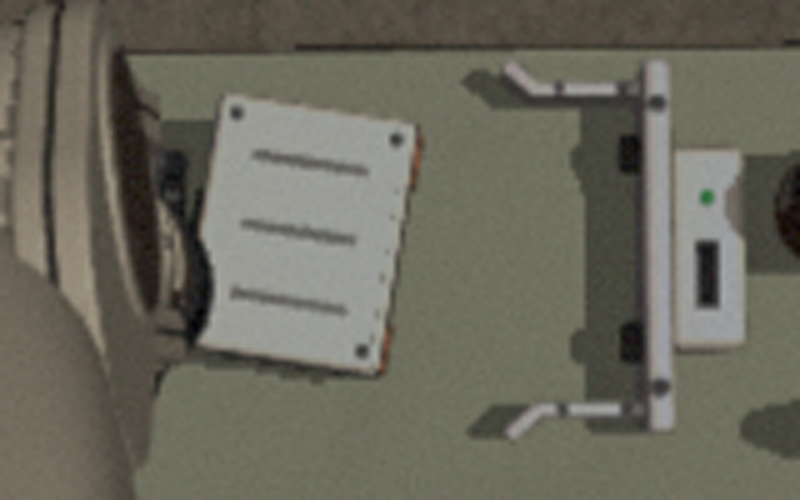

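>>> {"method": "move_arm", "body": {"rows": [[[-3,0,0],[0,0,0],0],[[-1.5,-0.5,0],[0,0,-0.6],0],[[-2.5,-1.05,0],[0,0,-1.1],0],[[-2.5,-1.05,0],[0,0,-1.1],0],[[-2.5,-1.05,0],[0,0,-1.1],0],[[-2.5,-1.05,0],[0,0,-1.1],0],[[-2.5,-1.05,0],[0,0,-1.1],0],[[-2.5,-1.05,0],[0,0,-1.1],0],[[-2.5,-1.05,0],[0,0,-1.1],0],[[-2.5,-1.05,0],[0,0,-1.1],0]]}}

```text
time: 8.2
eef_pos: [0.4163, 0.025, 0.0163]
tool_rot: [[0.002, 1.0, -0.0], [1.0, -0.002, 0.0], [0.0, -0.0, -1.0]]
ft_force: [-0.4, 2.4, -0.6]
width: -0.0001
```

```bash
python3 track.py x 0.5
```

```text
8.2 [0.4163 0.025  0.0163] [-0.41  2.43 -0.63]
cc 0.749 bat [ 0.4581 -0.0465] yaw -1.5517 | dock-frame x -66.5 y 3.6 mm th 0.0177
far pad [ 0.4992 -0.0007] front x in dock -22.2
near pad [ 0.4152 -0.0023] front x in dock -20.8
```

```bash
python3 - <<'E'
s=open('track.py').read()
a=s.index("    try: M0=np.load"); b=s.index("    cc,M=best; np.save")
s=s[:a]+'''    best=(-1,None); cand=[]
    pts=np.array([[x,y] for x in (u-90+180*front,u+90) for y in (v-116,v+116)])
    for a0 in np.arange(-.28,.29,.04):
        R=np.array([[np.cos(a0),-np.sin(a0)],[np.sin(a0),np.cos(a0)]]); q=pts@R.T; lo=np.floor(q.min(0)); w,h=(np.ceil(q.max(0))-lo).astype(int)
        A=np.c_[R,-lo]; Tm=cv2.warpAffine(T,A,(int(w),int(h))); mk=cv2.warpAffine(mask,A,(int(w),int(h)))
        res=cv2.matchTemplate(I,Tm,cv2.TM_CCOEFF_NORMED,mask=(mk>128).astype(np.uint8)*255); res[~np.isfinite(res)]=-1
        _,m,_,loc=cv2.minMaxLoc(res); cand.append((m,np.c_[R,np.array(loc)-lo].astype(np.float32)))
    cand.sort(key=lambda t:-t[0])
    for m,M in cand[:3]:
        try: cc,M=cv2.findTransformECC(T,I,M,cv2.MOTION_EUCLIDEAN,(3,80,1e-6),mask,5)
        except cv2.error: continue
        if cc>best[0]: best=(cc,M)
'''+s[b:]
open('track.py','w').write(s)
E
time python3 track.py x 0.5;python3 track.py x 0.35
```

```text
8.25 [0.4161 0.0246 0.0163] [ 0.94  1.66 -0.27]
cc 0.715 bat [ 0.458  -0.0473] yaw -1.5562 | dock-frame x -65.7 y 3.6 mm th 0.0132
far pad [ 0.4993 -0.0017] front x in dock -21.3
near pad [ 0.4153 -0.0029] front x in dock -20.2
8.3 [0.4162 0.0247 0.0163] [-0.29  0.56 -0.78]
cc 0.463 bat [ 0.4609 -0.033 ] yaw -1.4975 | dock-frame x -80.0 y 6.5 mm th 0.0719
far pad [0.4995 0.015 ] front x in dock -38.1
near pad [0.4157 0.0088] front x in dock -32.1
real	0m8.576s
user	0m6.857s
sys	0m1.440s
```

```bash
python3 snap.py 6
```

```text
8.35 [0.4162 0.0247 0.0163] [-0.58  0.77  0.32] [ 0.13 -0.01 -0.  ]
```

View pics/t6.png

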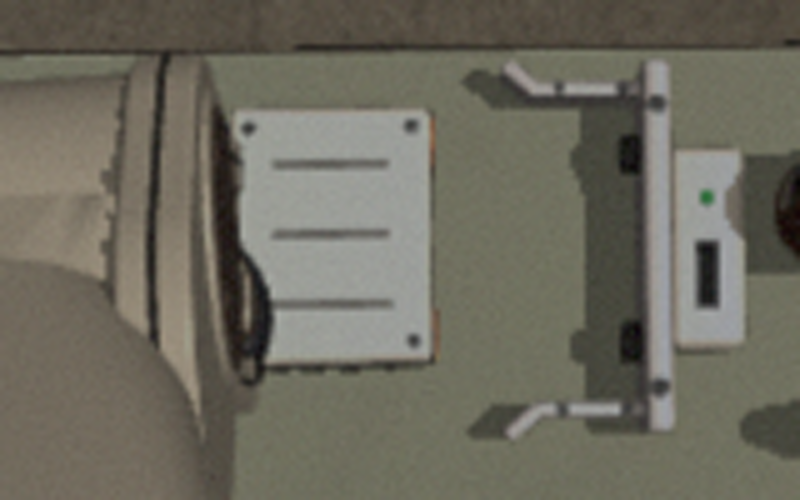

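View pics/w6.png

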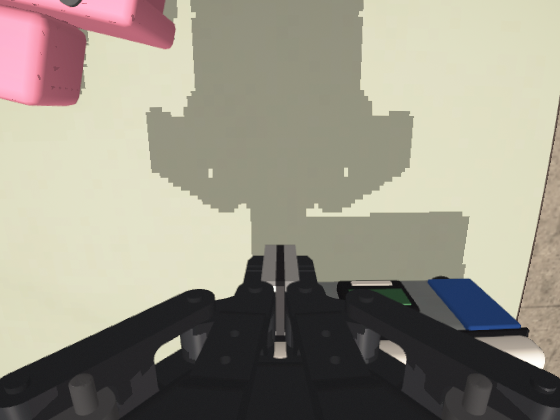

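```bash
python3 - <<'E'
s=open('track.py').read()
s=s.replace("try: cc,M=cv2.findTransformECC(T,I,M,cv2.MOTION_EUCLIDEAN,(3,80,1e-6),mask,5)",
"""try:
            cc,M=cv2.findTransformECC(I,T,cv2.invertAffineTransform(M).astype(np.float32),cv2.MOTION_EUCLIDEAN,(3,80,1e-6),mask,5); M=cv2.invertAffineTransform(M)""")
open('track.py','w').write(s)
E
time python3 track.py x 0.5;python3 track.py x 0.35;python3 track.py x 0.65
```

```text
8.45 [0.4164 0.0247 0.0163] [-0.31  0.58 -0.22]
cc 0.974 bat [ 0.4579 -0.0319] yaw -1.5765 | dock-frame x -81.1 y 3.5 mm th -0.0071
far pad [0.5001 0.0129] front x in dock -35.8
near pad [0.4161 0.0134] front x in dock -36.4
8.5 [0.4165 0.0248 0.0163] [0.13 0.6  0.34]
cc 0.977 bat [ 0.4578 -0.0319] yaw -1.5768 | dock-frame x -81.1 y 3.5 mm th -0.0074
far pad [0.5001 0.0129] front x in dock -35.8
near pad [0.4161 0.0134] front x in dock -36.4
8.55 [0.4166 0.0248 0.0163] [1.17 0.99 0.6 ]
cc 0.971 bat [ 0.4579 -0.0319] yaw -1.5762 | dock-frame x -81.1 y 3.5 mm th -0.0068
far pad [0.5001 0.0129] front x in dock -35.9
near pad [0.4161 0.0134] front x in dock -36.4
real	0m4.305s
user	0m2.632s
sys	0m0.399s
```

>>> {"method": "move_arm", "body": {"rows": [[[-1.5,-0.6,0],[0,0,-0.7],0],[[-2.5,-1.05,0],[0,0,-1.1],0],[[-2.5,-1.05,0],[0,0,-1.1],0],[[-2.5,-1.05,0],[0,0,-1.1],0],[[-2.5,-1.05,0],[0,0,-1.1],0],[[-2.5,-1.05,0],[0,0,-1.1],0],[[-2.5,-1.05,0],[0,0,-1.1],0],[[-2.5,-1.05,0],[0,0,-1.1],0],[[-2.5,-1.05,0],[0,0,-1.1],0],[[-0.5,0,0],[0,0,0],0]]}}

```text
time: 9.6
eef_pos: [0.4088, 0.0024, 0.0163]
tool_rot: [[-0.162, 0.987, -0.0], [0.987, 0.162, 0.0], [0.0, -0.0, -1.0]]
ft_force: [-1.4, 4.1, 3.6]
width: -0.0001
```

```bash
python3 track.py x 0.5
```

```text
9.6 [0.4088 0.0024 0.0163] [-1.43  4.15  3.63]
cc 0.968 bat [ 0.4591 -0.0471] yaw -1.4058 | dock-frame x -65.9 y 4.6 mm th 0.1636
far pad [0.4931 0.0042] front x in dock -28.4
near pad [ 0.4102 -0.0096] front x in dock -14.7
```

>>> {"method": "move_arm", "body": {"rows": [[[6,0,0],[0,0,0],0],[[14,0,0],[0,0,0],0],[[2,8,0],[0,0,0],0],[[0,22,0],[0,0,0],0],[[0,26,0],[0,0,0],0],[[0,20,0],[0,0,0],0],[[0,7.5,0],[0,0,0],0],[[-6,0,0],[0,0,0],0],[[-9,0,0],[0,0,0],0],[[-4,0,0],[0,0,0],0]]}}

```text
time: 10.65
eef_pos: [0.4898, 0.0178, 0.016]
tool_rot: [[-0.16, 0.987, -0.002], [0.987, 0.16, -0.001], [-0.0, -0.002, -1.0]]
ft_force: [-0.4, -0.1, 0.1]
width: 0.0
```

```bash
python3 track.py x 0.5;  python3 snap.py 7
```

```text
10.65 [0.4898 0.0178 0.016 ] [-0.43 -0.13  0.1 ]
cc 0.969 bat [ 0.4591 -0.0471] yaw -1.4052 | dock-frame x -65.9 y 4.6 mm th 0.1642
far pad [0.4931 0.0042] front x in dock -28.4
near pad [ 0.4102 -0.0096] front x in dock -14.7
10.7 [0.49   0.0175 0.0161] [ 0.16 -0.66  0.46] [-0.03 -0.04 -0.03]
```

View pics/t7.png

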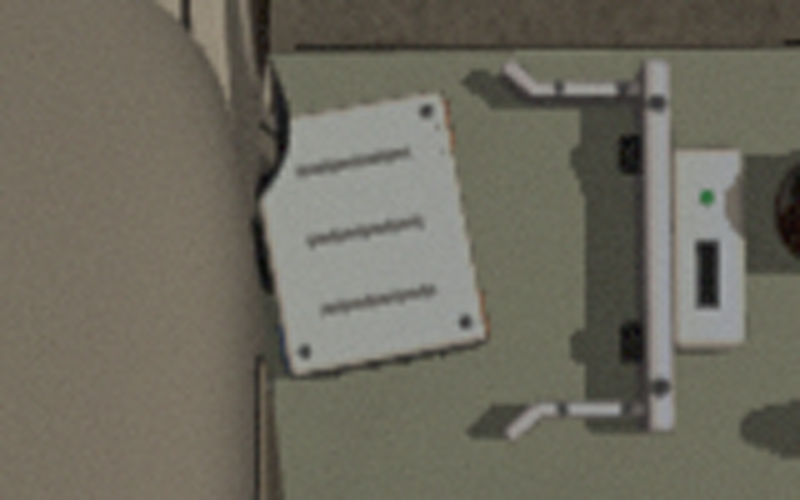

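>>> {"method": "move_arm", "body": {"rows": [[[-2,0,0],[0,0,0],0],[[-1.5,0.5,0],[0,0,0.6],0],[[-2.5,1.05,0],[0,0,1.1],0],[[-2.5,1.05,0],[0,0,1.1],0],[[-2.5,1.05,0],[0,0,1.1],0],[[-2.5,1.05,0],[0,0,1.1],0],[[-2.5,1.05,0],[0,0,1.1],0],[[-2.5,1.05,0],[0,0,1.1],0],[[-2.5,1.05,0],[0,0,1.1],0],[[-2.5,1.05,0],[0,0,1.1],0]]}}

```text
time: 11.8
eef_pos: [0.5024, -0.0037, 0.0164]
tool_rot: [[0.003, 1.0, 0.0], [1.0, -0.003, 0.0], [0.0, 0.0, -1.0]]
ft_force: [0.8, 3.3, 1.3]
width: 0.0002
```

```bash
python3 track.py x 0.5
```

```text
11.8 [ 0.5024 -0.0037  0.0164] [0.83 3.29 1.3 ]
cc 0.964 bat [ 0.4598 -0.06  ] yaw -1.5790 | dock-frame x -53.0 y 5.3 mm th -0.0096
far pad [ 0.5021 -0.0154] front x in dock -7.6
near pad [ 0.4181 -0.0147] front x in dock -8.4
```

>>> {"method": "move_arm", "body": {"rows": [[[-1.5,0.6,0],[0,0,0.7],0],[[-2.5,1.05,0],[0,0,1.1],0],[[-2.5,1.05,0],[0,0,1.1],0],[[-2.5,1.05,0],[0,0,1.1],0],[[-2.5,1.05,0],[0,0,1.1],0],[[-2.5,1.05,0],[0,0,1.1],0],[[-2,0.8,0],[0,0,0.9],0],[[0,0,0],[0,0,0],0],[[6,0,0],[0,0,0],0],[[14,0,0],[0,0,0],0]]}}

```text
time: 12.85
eef_pos: [0.51, -0.0006, 0.0161]
tool_rot: [[0.128, 0.992, -0.001], [0.992, -0.128, -0.001], [-0.001, -0.001, -1.0]]
ft_force: [-0.3, -0.5, -0.3]
width: -0.0
```

```bash
python3 track.py x 0.35
```

```text
12.85 [ 0.51   -0.0006  0.0161] [-0.26 -0.5  -0.27]
cc 0.967 bat [ 0.4588 -0.0711] yaw -1.7062 | dock-frame x -41.9 y 4.3 mm th -0.1368
far pad [ 0.5065 -0.0322] front x in dock 8.4
near pad [ 0.4232 -0.0208] front x in dock -3.1
```

>>> {"method": "move_arm", "body": {"rows": [[[2,-8,0],[0,0,0],0],[[0,-22,0],[0,0,0],0],[[0,-26,0],[0,0,0],0],[[0,-20,0],[0,0,0],0],[[0,-8,0],[0,0,0],0],[[-6,0,0],[0,0,0],0],[[-9,0,0],[0,0,0],0],[[-4,0,0],[0,0,0],0],[[-2,0,0],[0,0,0],0],[[-1.5,-0.5,0],[0,0,-0.5],0]]}}

```text
time: 13.9
eef_pos: [0.4251, -0.0098, 0.0164]
tool_rot: [[0.117, 0.993, 0.001], [0.993, -0.117, 0.001], [0.001, 0.001, -1.0]]
ft_force: [1.4, 2.9, -1.0]
width: 0.0001
```

```bash
python3 track.py x 0.5
```

```text
13.9 [ 0.4251 -0.0098  0.0164] [ 1.35  2.87 -0.96]
cc 0.966 bat [ 0.4587 -0.0712] yaw -1.7002 | dock-frame x -41.7 y 4.2 mm th -0.1308
far pad [ 0.5061 -0.032 ] front x in dock 8.3
near pad [ 0.4228 -0.0212] front x in dock -2.6
```

>>> {"method": "move_arm", "body": {"rows": [[[-2,-0.8,0],[0,0,-0.9],0],[[-2.5,-1.05,0],[0,0,-1.1],0],[[-2.7,-1.1,0],[0,0,-1.2],0],[[-2.7,-1.1,0],[0,0,-1.2],0],[[-2.7,-1.1,0],[0,0,-1.2],0],[[-2.7,-1.1,0],[0,0,-1.2],0],[[-2.7,-1.1,0],[0,0,-1.2],0],[[-2.7,-1.1,0],[0,0,-1.2],0],[[-2.7,-1.1,0],[0,0,-1.2],0],[[-2.5,-1.05,0],[0,0,-1.1],0]]}}

```text
time: 14.95
eef_pos: [0.4125, -0.0355, 0.0163]
tool_rot: [[-0.085, 0.996, -0.0], [0.996, 0.085, 0.0], [0.0, -0.0, -1.0]]
ft_force: [-0.2, 3.9, 1.8]
width: 0.0
```

```bash
python3 track.py x 0.5; python3 snap.py 8
```

```text
14.95 [ 0.4125 -0.0355  0.0163] [-0.22  3.86  1.82]
cc 0.830 bat [ 0.4586 -0.0887] yaw -1.4907 | dock-frame x -24.3 y 4.1 mm th 0.0787
far pad [ 0.4968 -0.0405] front x in dock 17.3
near pad [ 0.4131 -0.0472] front x in dock 23.9
15.0 [ 0.4124 -0.0359  0.0163] [-0.19  2.7   0.52] [0.48 0.05 0.03]
```

View pics/t8.png

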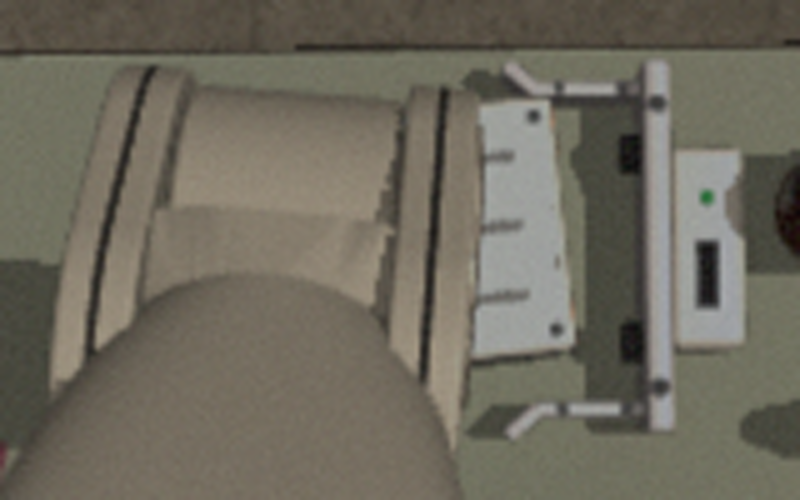

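>>> {"method": "move_arm", "body": {"rows": [[[-2,-0.8,0],[0,0,-0.9],0],[[-2,-0.8,0],[0,0,-0.9],0],[[0,0,0],[0,0,0],0],[[6,0,0],[0,0,0],0],[[14,0,0],[0,0,0],0],[[2,8,0],[0,0,0],0],[[0,22,0],[0,0,0],0],[[0,26,0],[0,0,0],0],[[0,20,0],[0,0,0],0],[[0,7.5,0],[0,0,0],0]]}}

```text
time: 16.1
eef_pos: [0.4952, -0.0081, 0.0166]
tool_rot: [[-0.115, 0.993, 0.003], [0.993, 0.115, -0.001], [-0.001, 0.003, -1.0]]
ft_force: [-0.0, 1.2, -0.2]
width: 0.0002
```

```bash
python3 track.py x 0.7; python3 snap.py 9
```

```text
16.1 [ 0.4952 -0.0081  0.0166] [-0.03  1.24 -0.21]
cc 0.941 bat [ 0.4591 -0.0914] yaw -1.4571 | dock-frame x -21.6 y 4.6 mm th 0.1123
far pad [ 0.4957 -0.0419] front x in dock 18.4
near pad [ 0.4123 -0.0515] front x in dock 27.8
16.15 [ 0.495  -0.008   0.0165] [ 1.46  0.37 -0.61] [-0.03 -0.06 -0.  ]
```

View pics/t9.png

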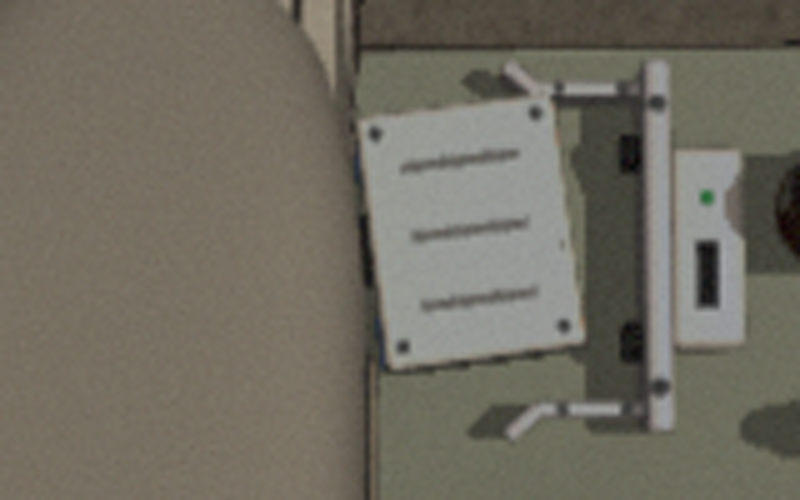

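View pics/w9.png

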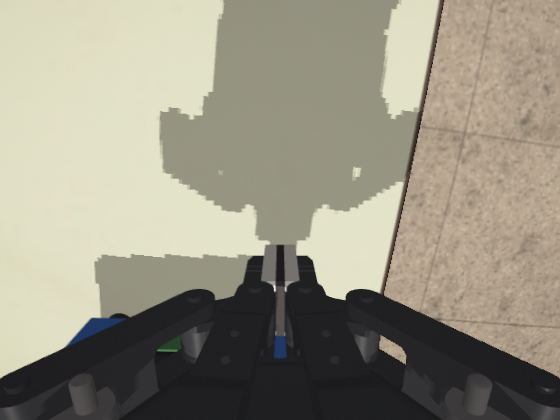

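>>> {"method": "move_arm", "body": {"rows": [[[-6,-1,0],[0,0,0],0],[[-8,-1,0],[0,0,0],0],[[-5,-1,0],[0,0,0],0],[[-3,0,0],[0,0,0],0],[[-1.5,0.5,0],[0,0,0.6],0],[[-2.5,1.05,0],[0,0,1.1],0],[[-2.5,1.05,0],[0,0,1.1],0],[[-2.5,1.05,0],[0,0,1.1],0],[[-2.5,1.05,0],[0,0,1.1],0],[[-2.5,1.05,0],[0,0,1.1],0]]}}

```text
time: 17.25
eef_pos: [0.4986, -0.0437, 0.0163]
tool_rot: [[-0.007, 1.0, 0.0], [1.0, 0.007, 0.0], [0.0, 0.0, -1.0]]
ft_force: [-0.8, 3.3, 0.7]
width: -0.0001
```

```bash
python3 track.py x 0.6
```

```text
17.25 [ 0.4986 -0.0437  0.0163] [-0.85  3.34  0.66]
cc 0.960 bat [ 0.46   -0.1003] yaw -1.5659 | dock-frame x -12.7 y 5.6 mm th 0.0035
far pad [ 0.5018 -0.0551] front x in dock 32.2
near pad [ 0.4178 -0.0555] front x in dock 32.5
```

>>> {"method": "move_arm", "body": {"rows": [[[-1,0.4,0],[0,0,0.5],0],[[-1.3,0.55,0],[0,0,0.6],0],[[-1.3,0.55,0],[0,0,0.6],0],[[-1.3,0.55,0],[0,0,0.6],0],[[-1.3,0.55,0],[0,0,0.6],0],[[-1,0.4,0],[0,0,0.45],0],[[-1,0.4,0],[0,0,0.45],0],[[-0.7,0.3,0],[0,0,0.3],0],[[-0.7,0.3,0],[0,0,0.3],0],[[-0.5,0.2,0],[0,0,0.2],0]]}}

```text
time: 18.3
eef_pos: [0.5022, -0.054, 0.0163]
tool_rot: [[0.072, 0.997, 0.0], [0.997, -0.072, 0.0], [0.0, 0.0, -1.0]]
ft_force: [0.2, 3.2, 1.4]
width: 0.0003
```

```bash
python3 track.py x 0.6; python3 snap.py 10
```

```text
18.3 [ 0.5022 -0.054   0.0163] [0.18 3.22 1.38]
cc 0.178 bat [ 0.4095 -0.0693] yaw -1.5700 | dock-frame x -43.8 y -45.0 mm th -0.0006
far pad [ 0.4514 -0.0243] front x in dock 1.2
near pad [ 0.3674 -0.0243] front x in dock 1.2
18.35 [ 0.5022 -0.054   0.0164] [-0.01  2.99  0.9 ] [ 0.53 -0.09 -0.02]
```

View pics/t10.png

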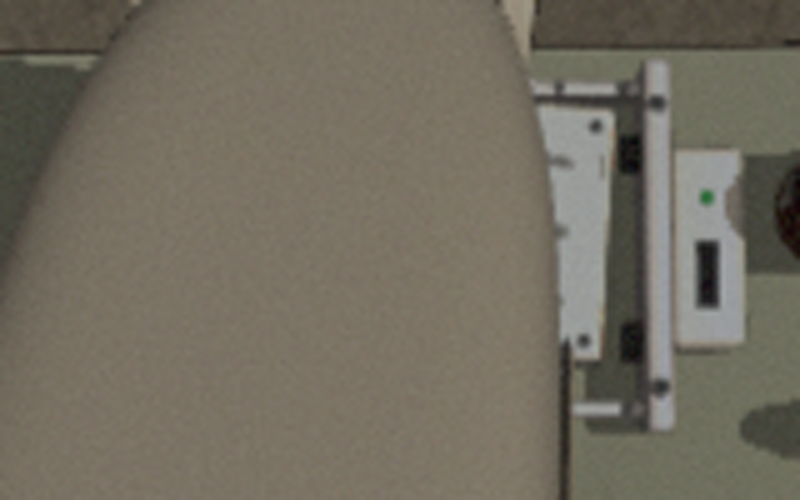

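>>> {"method": "move_arm", "body": {"rows": [[[-0.3,0.1,0],[0,0,0.15],0],[[-0.3,0.1,0],[0,0,0.15],0],[[-0.3,0.1,0],[0,0,0.15],0],[[-0.3,0.1,0],[0,0,0.15],0],[[-0.3,0.1,0],[0,0,0.15],0],[[-0.2,0.1,0],[0,0,0.1],0],[[0,0,0],[0,0,0],0],[[0,0,0],[0,0,0],0],[[0,0,0],[0,0,0],0],[[0,0,0],[0,0,0],0]]}}

```text
time: 19.45
eef_pos: [0.5027, -0.0557, 0.0163]
tool_rot: [[0.086, 0.996, 0.0], [0.996, -0.086, -0.0], [-0.0, 0.0, -1.0]]
ft_force: [0.6, 2.8, 1.1]
width: 0.0002
```

```bash
python3 track.py x 0.8; python3 snap.py 11
```

```text
19.45 [ 0.5027 -0.0557  0.0163] [0.64 2.85 1.11]
cc 0.316 bat [ 0.4137 -0.072 ] yaw -1.5070 | dock-frame x -41.1 y -40.7 mm th 0.0624
far pad [ 0.4528 -0.0244] front x in dock 1.2
near pad [ 0.369  -0.0298] front x in dock 6.5
19.5 [ 0.5027 -0.0557  0.0163] [1.32 3.73 1.24] [ 0.53 -0.16  0.01]
```

View pics/t11.png

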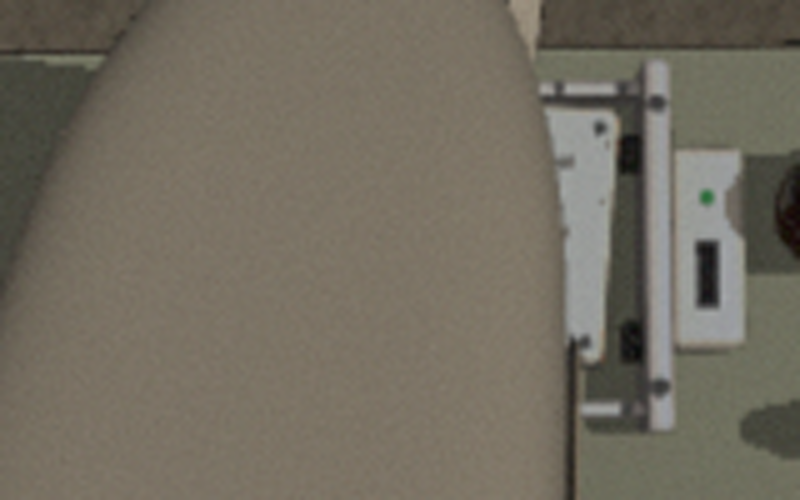

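>>> {"method": "move_arm", "body": {"rows": [[[-0.3,0.1,0],[0,0,0.15],0],[[-0.3,0.1,0],[0,0,0.15],0],[[-0.3,0.1,0],[0,0,0.15],0],[[-0.3,0.1,0],[0,0,0.15],0],[[0,0,0],[0,0,0],0],[[0,0,0],[0,0,0],0],[[0,0,0],[0,0,0],0],[[0,0,0],[0,0,0],0],[[0,0,0],[0,0,0],0],[[0,0,0],[0,0,0],0]]}}

```text
time: 20.6
eef_pos: [0.5028, -0.057, 0.0163]
tool_rot: [[0.097, 0.995, -0.0], [0.995, -0.097, -0.0], [-0.0, -0.0, -1.0]]
ft_force: [0.3, 3.4, 1.2]
width: -0.0
```

>>> {"method": "move_arm", "body": {"rows": [[[-0.3,0.1,0],[0,0,0.15],0],[[-0.3,0.1,0],[0,0,0.15],0],[[-0.2,0.1,0],[0,0,0.1],0],[[0,0,0],[0,0,0],0],[[0,0,0],[0,0,0],0],[[0,0,0],[0,0,0],0],[[0,0,0],[0,0,0],0],[[0,0,0],[0,0,0],0],[[0,0,0],[0,0,0],0],[[0,0,0],[0,0,0],0]]}}

```text
time: 21.6
eef_pos: [0.503, -0.0573, 0.0163]
tool_rot: [[0.103, 0.995, -0.0], [0.995, -0.103, 0.001], [0.001, -0.0, -1.0]]
ft_force: [0.5, 5.1, 0.1]
width: -0.0001
```

>>> {"method": "move_arm", "body": {"rows": [[[-0.3,0.1,0],[0,0,0],0],[[-0.3,0.1,0],[0,0,0],0],[[-0.2,0.1,0],[0,0,0],0],[[0,0,0],[0,0,0],0],[[0,0,0],[0,0,0],0],[[0,0,0],[0,0,0],0],[[0,0,0],[0,0,0],0],[[0,0,0],[0,0,0],0],[[0,0,0],[0,0,0],0],[[0,0,0],[0,0,0],0]]}}

```text
time: 22.6
eef_pos: [0.503, -0.0573, 0.0163]
tool_rot: [[0.103, 0.995, -0.001], [0.995, -0.103, 0.002], [0.002, -0.001, -1.0]]
ft_force: [0.0, 6.3, 2.3]
width: -0.0001
```

>>> {"method": "move_arm", "body": {"rows": [[[3,0,0],[0,0,0],0],[[7,0,0],[0,0,0],0],[[12,0,0],[0,0,0],0],[[2,-8,0],[0,0,0],0],[[0,-22,0],[0,0,0],0],[[0,-26,0],[0,0,0],0],[[0,-20,0],[0,0,0],0],[[0,-5,0],[0,0,0],0],[[0,0,0],[0,0,0],0],[[0,0,0],[0,0,0],0]]}}

```text
time: 23.6
eef_pos: [0.4268, -0.0264, 0.0167]
tool_rot: [[0.104, 0.995, 0.002], [0.995, -0.104, -0.0], [-0.0, 0.002, -1.0]]
ft_force: [0.5, -0.7, -0.6]
width: -0.0005
```

```bash
python3 track.py x 0.5;python3 track.py x 0.65; python3 snap.py 12
```

```text
23.6 [ 0.4268 -0.0264  0.0167] [ 0.49 -0.7  -0.6 ]
cc 0.970 bat [ 0.4589 -0.1098] yaw -1.6749 | dock-frame x -3.2 y 4.4 mm th -0.1055
far pad [ 0.5053 -0.0694] front x in dock 46.0
near pad [ 0.4218 -0.0607] front x in dock 37.1
23.65 [ 0.4269 -0.0264  0.0167] [-0.31  0.47 -0.51]
cc 0.968 bat [ 0.4588 -0.1097] yaw -1.6726 | dock-frame x -3.3 y 4.3 mm th -0.1032
far pad [ 0.5052 -0.0692] front x in dock 45.8
near pad [ 0.4216 -0.0607] front x in dock 37.2
23.7 [ 0.4268 -0.0264  0.0166] [-0.65  0.06 -0.76] [0.03 0.03 0.02]
```

View pics/t12.png

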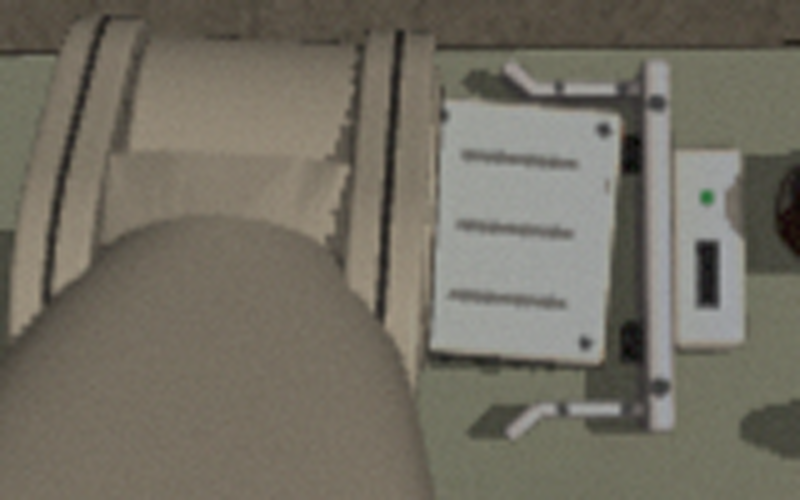

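View pics/w12.png

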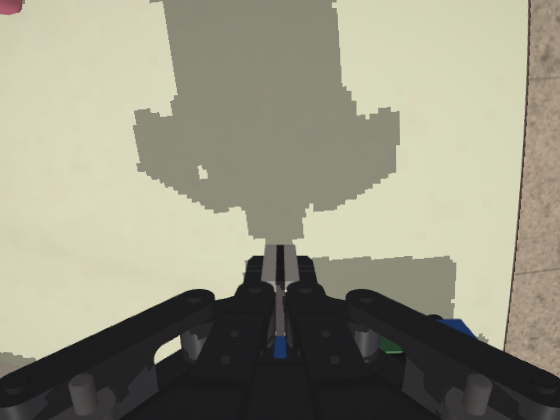

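>>> {"method": "move_arm", "body": {"rows": [[[-6,-0.5,0],[0,0,0],0],[[-8,-0.5,0],[0,0,0],0],[[-5,-0.5,0],[0,0,0],0],[[-2.5,0,0],[0,0,0],0],[[-1,-0.5,0],[0,0,-0.3],0],[[-1,-1,0],[0,0,-0.6],0],[[-1,-1.1,0],[0,0,-0.65],0],[[-1,-1.1,0],[0,0,-0.65],0],[[-1,-1.1,0],[0,0,-0.65],0],[[0,0,0],[0,0,0],0]]}}

```text
time: 24.8
eef_pos: [0.4161, -0.052, 0.0163]
tool_rot: [[0.054, 0.999, -0.0], [0.999, -0.054, 0.0], [0.0, -0.0, -1.0]]
ft_force: [0.3, 1.0, 1.3]
width: 0.0003
```

```bash
python3 track.py x 0.75; python3 snap.py 13
```

```text
24.8 [ 0.4161 -0.052   0.0163] [0.27 1.04 1.25]
cc 0.473 bat [ 0.4665 -0.0414] yaw -1.7292 | dock-frame x -71.5 y 12.1 mm th -0.1598
far pad [ 0.5151 -0.0036] front x in dock -20.4
near pad [0.4322 0.0096] front x in dock -33.8
24.85 [ 0.4161 -0.052   0.0163] [-0.28  1.38  0.69] [0.33 0.03 0.04]
```

View pics/t13.png

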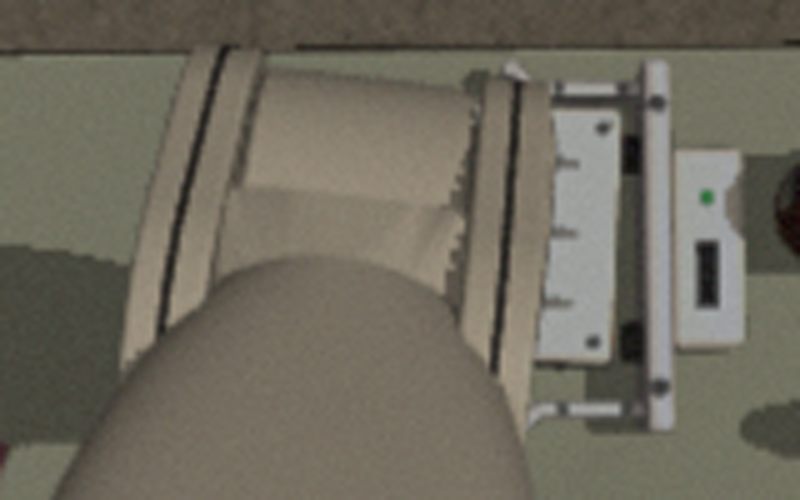

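>>> {"method": "move_arm", "body": {"rows": [[[-0.6,-0.6,0],[0,0,-0.4],0],[[-0.6,-0.6,0],[0,0,-0.4],0],[[-0.6,-0.6,0],[0,0,-0.4],0],[[-0.6,-0.6,0],[0,0,-0.4],0],[[-0.6,-0.6,0],[0,0,-0.4],0],[[-0.5,-0.5,0],[0,0,-0.3],0],[[-0.4,-0.4,0],[0,0,-0.3],0],[[0,0,0],[0,0,0],0],[[0,0,0],[0,0,0],0],[[0,0,0],[0,0,0],0]]}}

```text
time: 25.95
eef_pos: [0.4122, -0.056, 0.0163]
tool_rot: [[0.009, 1.0, -0.0], [1.0, -0.009, -0.0], [-0.0, -0.0, -1.0]]
ft_force: [0.4, 1.0, -0.7]
width: 0.0
```

```bash
python3 snap.py 14
```

```text
25.95 [ 0.4122 -0.056   0.0163] [ 0.41  0.99 -0.75] [ 0.24 -0.01 -0.03]
```

View pics/t14.png

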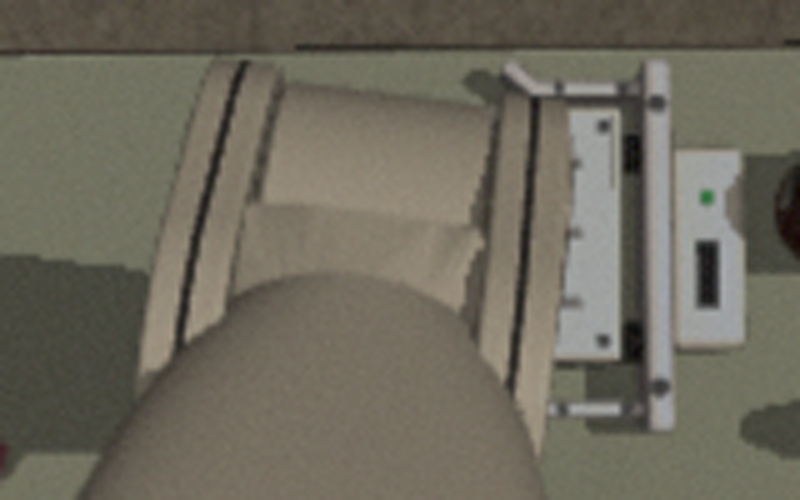

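>>> {"method": "move_arm", "body": {"rows": [[[-0.3,-0.3,0],[0,0,-0.15],0],[[-0.3,-0.3,0],[0,0,-0.15],0],[[-0.3,-0.3,0],[0,0,-0.1],0],[[-0.3,-0.2,0],[0,0,-0.1],0],[[-0.3,0,0],[0,0,0],0],[[0,0,0],[0,0,0],0],[[0,0,0],[0,0,0],0],[[0,0,0],[0,0,0],0],[[0,0,0],[0,0,0],0],[[0,0,0],[0,0,0],0]]}}

```text
time: 27.05
eef_pos: [0.411, -0.0573, 0.0163]
tool_rot: [[-0.0, 1.0, -0.0], [1.0, 0.0, 0.0], [0.0, -0.0, -1.0]]
ft_force: [-0.8, 2.4, 1.0]
width: 0.0002
```

>>> {"method": "move_arm", "body": {"rows": [[[-0.3,0,0],[0,0,0],0],[[-0.3,0,0],[0,0,0],0],[[-0.3,0,0],[0,0,0],0],[[0,0,0],[0,0,0],0],[[0,0,0],[0,0,0],0],[[0,0,0],[0,0,0],0],[[0,0,0],[0,0,0],0],[[0,0,0],[0,0,0],0],[[0,0,0],[0,0,0],0],[[0,0,0],[0,0,0],0]]}}

```text
time: 28.05
eef_pos: [0.4111, -0.0573, 0.0163]
tool_rot: [[-0.001, 1.0, -0.0], [1.0, 0.001, 0.002], [0.002, -0.0, -1.0]]
ft_force: [-1.1, 6.3, 1.6]
width: -0.0
```

>>> {"method": "move_arm", "body": {"rows": [[[-0.3,0,0],[0,0,0],0],[[-0.3,0,0],[0,0,0],0],[[-0.3,0,0],[0,0,0],0],[[-0.3,0,0],[0,0,0],0],[[0,0,0],[0,0,0],0],[[0,0,0],[0,0,0],0],[[0,0,0],[0,0,0],0],[[0,0,0],[0,0,0],0],[[0,0,0],[0,0,0],0],[[0,0,0],[0,0,0],0]]}}

```text
time: 29.05
eef_pos: [0.411, -0.0572, 0.0163]
tool_rot: [[-0.002, 1.0, -0.0], [1.0, 0.002, 0.005], [0.005, -0.0, -1.0]]
ft_force: [-0.9, 10.4, 2.2]
width: 0.0003
```

```bash
python3 -c "
from h import *
import numpy as np
for i in range(4):
    o=r.get_obs(); print(o['ft_force'].round(2),o['moment'].round(2)); r.capture('top')"; python3 snap.py 15
```

```text
[-0.91 10.4   2.21] [ 1.75  0.02 -0.03]
[-0.33 10.76  2.88] [ 1.82  0.   -0.04]
[-0.39 10.97  2.54] [ 1.84  0.04 -0.1 ]
[-0.15 10.79  3.19] [ 1.76  0.08 -0.05]
29.25 [ 0.411  -0.0572  0.0164] [0.04 9.98 2.22] [ 1.8   0.07 -0.03]
```

View pics/t15.png

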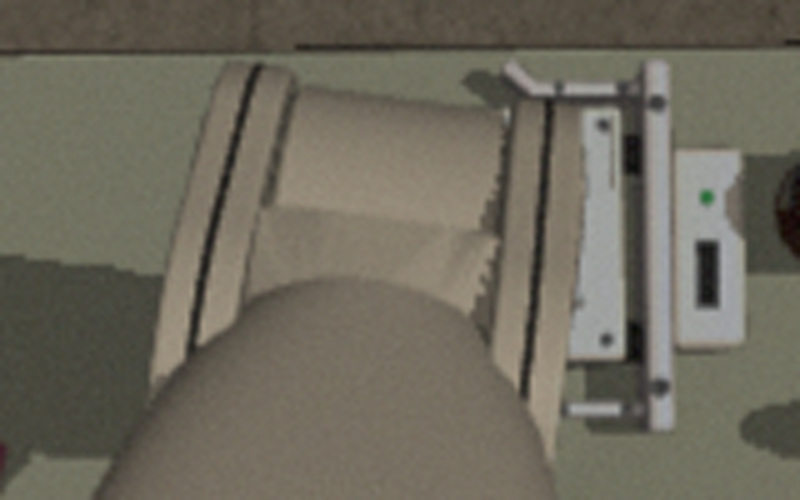

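>>> {"method": "move_arm", "body": {"rows": [[[-0.25,0,0],[0,0,0],0],[[-0.25,0,0],[0,0,0],0],[[-0.25,0,0],[0,0,0],0],[[-0.15,0,0],[0,0,0],0],[[0,0,0],[0,0,0],0],[[0,0,0],[0,0,0],0],[[0,0,0],[0,0,0],0],[[0,0,0],[0,0,0],0],[[0,0,0],[0,0,0],0],[[0,0,0],[0,0,0],0]]}}

```text
time: 30.35
eef_pos: [0.411, -0.0572, 0.0164]
tool_rot: [[-0.002, 1.0, -0.0], [1.0, 0.002, 0.007], [0.007, -0.0, -1.0]]
ft_force: [-1.4, 13.7, 4.1]
width: 0.0001
```

>>> {"method": "move_arm", "body": {"rows": [[[1,0,0],[0,0,0],0],[[2,0,0],[0,0,0],0],[[4,0,0],[0,0,0],0],[[8,0,0],[0,0,0],0],[[15,0,0],[0,0,0],0],[[25,0,0],[0,0,0],0],[[25,0,0],[0,0,0],0],[[15,0,0],[0,0,0],0],[[0,0,0],[0,0,0],0],[[0,0,0],[0,0,0],0]]}}

```text
time: 31.35
eef_pos: [0.4111, 0.0346, 0.0163]
tool_rot: [[-0.001, 1.0, 0.0], [1.0, 0.001, -0.001], [-0.001, 0.0, -1.0]]
ft_force: [0.4, 0.4, -0.1]
width: 0.0
```

```bash
python3 track.py x 0; python3 track.py x 0.5; python3 snap.py 16
```

```text
31.35 [0.4111 0.0346 0.0163] [ 0.38  0.44 -0.13]
cc 0.976 bat [ 0.4574 -0.1141] yaw -1.5778 | dock-frame x 1.1 y 2.9 mm th -0.0084
far pad [ 0.4997 -0.0694] front x in dock 46.5
near pad [ 0.4157 -0.0689] front x in dock 45.8
31.4 [0.4111 0.0343 0.0163] [0.46 0.21 1.05]
cc 0.972 bat [ 0.4574 -0.1142] yaw -1.5806 | dock-frame x 1.2 y 2.9 mm th -0.0112
far pad [ 0.4998 -0.0696] front x in dock 46.7
near pad [ 0.4159 -0.0688] front x in dock 45.8
31.45 [0.4111 0.0341 0.0163] [-0.39 -0.51 -0.38] [ 0.01  0.03 -0.  ]
```

View pics/t16.png

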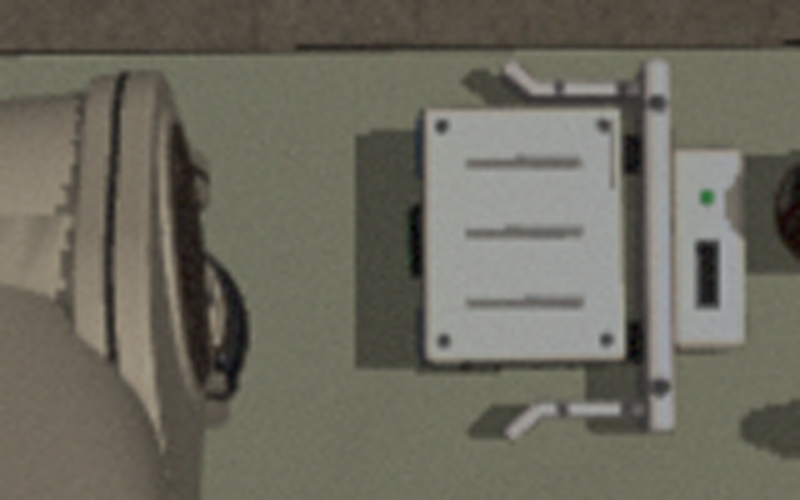

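View pics/w16.png

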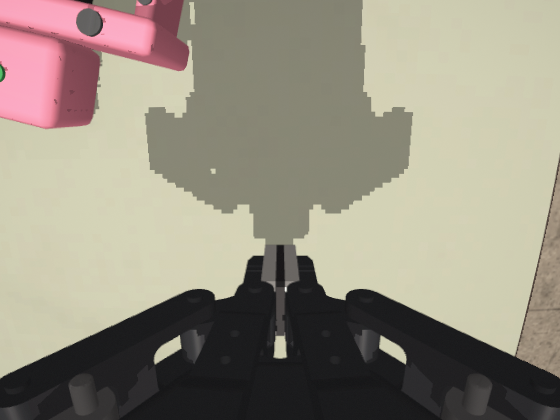

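```bash
python3 -c "
from station import r
print(r.finish_job())"
```

```text
the job is handed in; nothing more can be done
None
```

I walked the battery pack into the dock and handed the job in at about 31.5 s of the 72 s allowed. No verdict was reported.

**Walk:** I pushed far, near, far, near and far. The battery turned to about −0.18, +0.16, −0.14, +0.11 and −0.10 rad, the first two well past the 0.12 rad you asked for.

**Docking:** The last far push brought the far corner onto its stop: the finger stopped moving forward and the force rose to about 6 N. Then I swung the near corner home and held it with about 13.7 N at the wrist. The force on the stop itself wasn't measured. After that I backed off about 90 mm.

**Final position:** The last top-camera check put the battery about +1 mm from home along the dock and +3 mm across, turned about −0.01 rad. The camera reads about 1 mm too far forward, which is within its calibration. Both corners stopped the finger at the same position.

**Limits:**
- **Force:** the highest reading was 13.7 N. I only read forces between moves, so short peaks could have gone unseen.
- **Gauge and surroundings:** nothing I saw suggested the gauge or the things beyond the dock were touched, but I didn't measure those at the end.

**Tracking errors:** the camera tracking gave a few wrong positions partway, partly because the arm blocked the view and partly because of a masking mistake I then fixed. I caught these from the low match scores and used the pictures, finger position and force instead.

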